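# Clamp down the lid of a lead transfer pot with a ratcheting ring spanner

## Task

Clamp the lid of the lead transfer pot shut: take the ratcheting ring spanner from its steel tray, fit its ring fully down over the square head of the clamp screw and, without lifting it off again, swing it back and forth (clockwise from above drives, the return slips) until its collar is seated on the nut and tightened to about 1 N m, firm but not forced. Then lay the spanner flat back in its tray; only the spanner may touch the pot and its clamp, never the fingers, and nothing else may be disturbed.

Things in the scene. Friction and masses are not known exactly. Their poses are not given: they have to be found in the camera images.
- spanner: Ratcheting ring spanner, 320 g. Origin: centre of its ring, on the underside; z up, the handle runs along -x. Steel ring head 48 mm across, 18 mm thick, square hole 20.2 mm wide in a toothed inner ring; black rubber grip, a bar 20 mm wide (y), z 0 to 24 mm, x -78 to -182 mm. How the hole stands in the head is not reported: it goes onto the screw only within 7 degrees of every 90.
- spanner_grip (a point): A good place to hold the spanner: middle of the grip's height (z 12 mm), 115 mm from the ring's axis. The inner ring locks to the head when the handle swings clockwise (seen from above) and slips in 22 degree clicks, with under 0.1 N m, when it swings back.
- screw_head (a point): Square head of the clamp screw, upright, on its axis. This point: foot of the square, on a round collar 35 mm across and 3 mm thick. Square 18 mm wide, 18 mm high from here, the top 3.5 mm tapered to 14 mm; x points at the middle of a side. 110 to 112 mm over the worktop at the start; sinks 12 mm a turn as it tightens. The bridge's top lies 15 mm below it.
- clamp_screw (a joint): Angle of the clamp screw (rad), growing as it is turned clockwise from above; starts between 0 and 0.35. It turns easily, against 0.1 to 0.3 N m, and stays where it is left. From about 1.2 on its sprung pad presses the lid; at 2.0 its collar seats on the brass nut and it stops dead.
- head_twist (a joint): Springy twist of the square head on its torsion neck (rad), clockwise from above positive; it shows the torque on the screw: 8 N m a rad, so 0.125 at 1 N m. 0.25 (2 N m) damages the thread.
- clamp_frame: Clamp frame screwed to the worktop. Origin: centre of its underside, under the screw's axis. Aluminium base 150 (x) by 204 (y) by 8 mm; on it the round lead pot, 154 mm across, top at z 44 mm; steel rods with nuts, 105 mm high, at y -90 and +90 mm carry a grey bridge 36 mm wide along y, top at z 96 mm, with a brass nut up to 105 mm in the middle. Fixed.
- pot_lid: Round cream lid with a yellow band, 126 mm across, 0.9 kg, loose on the pot under the bridge. Origin: centre of its seat, on top of the pot.
- tool_tray: Shallow steel tray, fixed, with a pale blue liner, 244 mm (x) by 110 mm (y), rim 14 mm high and 4 mm thick, floor 3 mm thick. Origin: centre of its underside. The spanner lies in it lengthwise at the start.
- grey_pig: Grey lead vial pot with a knob, 46 mm across, 84 mm high, loose, origin in its foot. To be left alone.
- blue_pig: Blue lead vial pot with a knob, 42 mm across, 78 mm high, loose, origin in its foot. To be left alone.
- red_cap_vial: Glass vial with a red cap, 28 mm across, 57 mm high, loose, origin in its foot. To be left alone.

How it is judged:
On the way, in this order (a step that is already met when the one before it is completed fails the run):
1. the spanner's ring sits fully down over the screw's square head (horizontal distance between spanner and screw_head below 0.005 m and z of spanner in the frame of screw_head below 0.008 m and angle between spanner's own z axis and vertical below 0.15 rad), for 0.2 s.
2. with the ring still on the head, the screw is seated (past 1.95 rad) and pulled tight (head twisted by more than 0.075 rad, 0.6 N m) (horizontal distance between spanner and screw_head below 0.006 m and z of spanner in the frame of screw_head below 0.013 m and value of joint clamp_screw above 1.95 rad and value of joint head_twist above 0.075 rad), for 0.04 s.
At the end, for the whole second after the job is handed in: The screw is still seated (past 1.95 rad), the lid within 6 mm of its place, and the spanner lies released, at rest and flat (within 7 degrees) on the floor of its tray (ring centre and grip inside the rim, underside less than 10 mm over the tray's underside) (value of joint clamp_screw above 1.95 rad and x of spanner in the frame of tool_tray between -0.118 and 0.118 m and y of spanner in the frame of tool_tray between -0.05 and 0.05 m and x of spanner_grip in the frame of tool_tray between -0.118 and 0.118 m and y of spanner_grip in the frame of tool_tray between -0.05 and 0.05 m and z of spanner in the frame of tool_tray below 0.01 m and angle between spanner's own z axis and vertical below 0.12 rad and linear speed of spanner below 0.02 m/s and distance of pot_lid from where it was at the start of the episode below 0.006 m); the robot touches nothing.
It fails at once if the screw is forced: its head is twisted by more than 0.25 rad, 2 N m (value of joint head_twist above 0.25 rad).
It fails at once if the fingers touch the pot, its lid or the clamp (contact force between the fingers and clamp_frame above 1 N or contact force between the fingers and pot_lid above 1 N).
It fails at once if the spanner is lifted off the screw while it is only half tightened (between 1.05 and 1.95 rad) (value of joint clamp_screw between 1.05 and 1.95 rad and distance between spanner and screw_head above 0.017 m).
It fails at once if a lead vial pot or the vial is disturbed (moved by more than 25 mm) (distance of any of grey_pig, blue_pig, red_cap_vial from where it was at the start of the episode above 0.025 m).
It also fails if it takes over 72 s, if anything falls off the work surface, if the arm or the gripper's body presses on something with over 40 N, if the wrist force passes 120 N, or if a joint passes its speed limit or range.

## Robot

A 7-joint arm with a two-finger parallel gripper is mounted at the origin on the work surface; the furniture and walls round the work are solid. World frame = base frame: x ahead of the robot, y to its left, z up, the work surface at z = 0. Lengths are in m, angles in rad, forces in N, time in s.
With the tool pointing down it reaches from about 0.4 to 0.85 m from the base axis. Payload 4.5 kg.
Tool frame: the origin (TCP) lies at the very end of the fingers, on their centre line; the grasp point (between the pads) lies 19 mm behind it (tcp_to_grasp is the z of the grasp point in the tool frame, in m); z points along the fingers, y is the line along which they close (so a half turn about z gives the same grasp; the last joint's range is limited). The gripper opens to 88 mm and grips with 3 to 60 N. Pads are 18 mm wide; open, the fingers measure 123 mm over their backs; the gripper's body (75 mm by 187 mm) begins 45 mm behind the grasp point.
Start: joints at [-1.137, 0.689, -0.195, 1.565, 0.157, 0.902, -0.215], TCP at [0.243, 0.576, 0.239] pointing down, gripper open.
Joint ranges: [-3.01, 3.01], [-0.46, 2.08], [-1.47, 1.51], [0.13, 2.56], [-1, 4.14], [0.04, 2.09], [-2.66, 2.66]. Speed limits (rad/s): [2.57, 2.57, 3.14, 3.14, 3.14, 3.14, 3.14].

## Interface

Orientations are given as a unit quaternion [x, y, z, w].
In Python, from plant import * gives the robot as it stands. The module is installed in compiled form; this text tells all that it offers.
- The arm moves only by the shell command python3 -m jog 'ROWS' [OPENING] [FORCE]. ROWS is JSON, a list that holds one entry, the list of rows, each a list of 6 numbers: the shift along the tool's x, y, z in m, then the turn, a rotation vector about the tool's x, y, z in rad. In form: [[[dx, dy, dz, ax, ay, az], ...]]. A call has 1 to 12 rows; each row shifts and turns the commanded pose from where the row before left it, along the tool's axes as they then stand; what a row does not reach is not made up. A row lasts 1/8 s, in which the tool goes at most 62.5 mm and 10.7 degrees, less where a joint would pass 70% of its speed; a pose out of reach is approached as far as the arm can. A call with a gripper value outside its range is refused whole. OPENING is the finger opening in m, from 0 to 0.0881, set as the call begins (- or left out, the last holds). The fingers move at their own pace and stop on an object; FORCE is the grip in N (left out, the last holds). Time passes only in rows, so rows that do not move let the fingers close. It gives the time, the measured TCP pose, the force, the opening and the grip force at its end, in the units of the state.
- get_state(): the state, without advancing time (a new reading comes with each control period).
- snapshot(name): name is "scene" or "top"; returns a dict with "frame" (384x512x3 uint8, red, green, blue), "mtx" (3x3 intrinsics, pixels), "xyz" and "orientation" of the camera in the world. Camera axes: x right, y down, z forward; pixel columns grow to the right and rows downward; lengths in m; the calibration is good to about 2 mm. A picture is of the moment at which its call begins. There is no depth.
- finish_job(): hands the job in; it is judged then, once.
The state is a dict: "clock": time; "q": joint angles; "qd": joint speeds; "joint_torque": joint torques, N m; "tool_pos": TCP position; "eef_rot": TCP orientation; "contact_force": force on the tool from outside, world axes, zero at the start; "moment": the same for the moment, N m; "opening": opening from 0.0 (shut) to 1.0 (fully open); "finger_force": force on a finger pad.
Only numpy, scipy, OpenCV 4.12 (cv2) and the standard library are available. Lean on these libraries where they do the work, as an engineer would, in place of code of your own. Each camera call takes 0.05 s, during which the arm holds its last target. There are 200 camera calls.

## Working session

There is one attempt and no reset: what is moved stays moved. The work goes in short steps, Python scripts to look and compute and a shell command to move; the robot and the scene stay as the last step left them, time stands still between calls to the robot, and variables do not carry over. Pictures are saved under pics/ and viewed, at most 10 in all, crops included, and the job is handed in when it is done.

```bash
mkdir -p pics
python3 - <<'E'
from plant import *
import cv2,numpy as np
s=get_state();print({k:np.round(v,4).tolist() for k,v in s.items()})
for n in("scene","top"):
    d=snapshot(n);cv2.imwrite(f"pics/{n}0.png",cv2.resize(d["frame"][:,:,::-1],(800,600),interpolation=cv2.INTER_CUBIC))
    np.savez(f"{n}0.npz",**d)
    print(n,np.round(d["mtx"],1).tolist(),d["xyz"],d["orientation"])
E
```

```text
{'clock': 0.0, 'q': [-1.1372, 0.69, -0.1945, 1.5663, 0.1573, 0.9025, -0.2151], 'qd': [-0.0003, -0.0019, 0.0, -0.0006, 0.0013, 0.0013, 0.0018], 'joint_torque': [0.0007, -52.7565, -1.267, -15.3436, -0.0527, 0.0065, 0.0002], 'tool_pos': [0.2431, 0.5751, 0.2379], 'eef_rot': [0.1985, 0.9801, -0.0009, -0.0001], 'contact_force': [-0.1212, -0.2428, 0.3111], 'moment': [0.0234, 0.03, 0.0148], 'finger_force': 0.0, 'opening': 0.9982}
scene [[422.0, 0.0, 263.5], [0.0, 422.0, 190.8], [0.0, 0.0, 1.0]] [-0.25940754 -0.43434454  0.57271809] [ 0.7535871  -0.44757226  0.25389548 -0.4090509 ]
top [[466.6, 0.0, 256.6], [0.0, 466.6, 191.5], [0.0, 0.0, 1.0]] [ 0.17322962 -0.07978926  1.26602506] [-0.69853177  0.70912663 -0.06376611  0.0716008 ]
```

View pics/scene0.png

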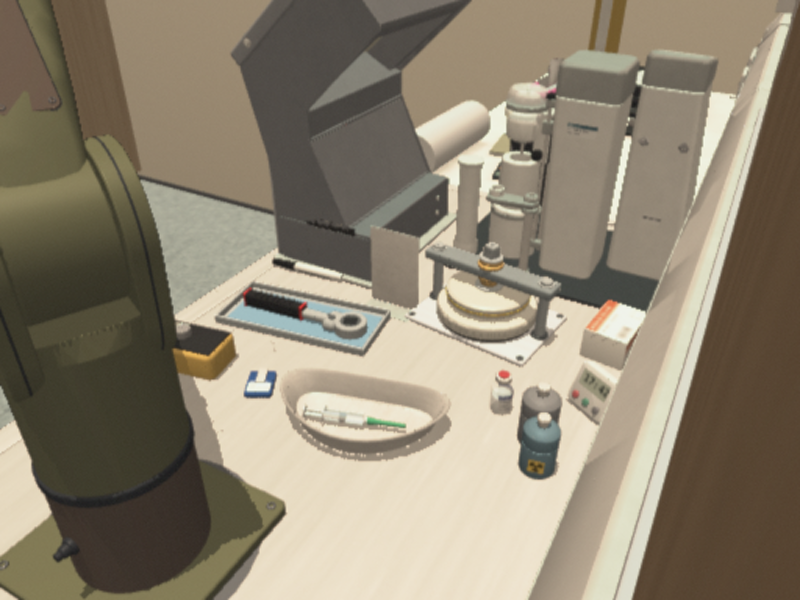

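View pics/top0.png

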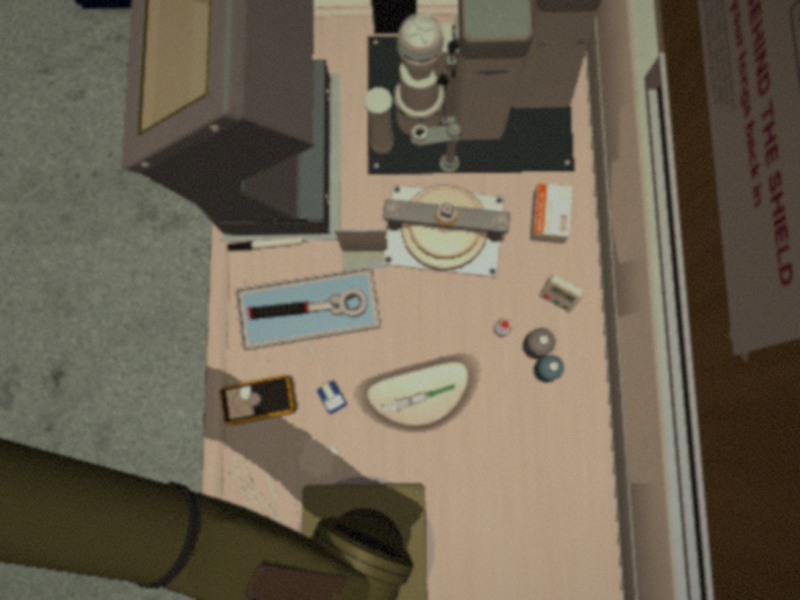

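The scene shows the spanner in its blue-lined tray, ring at about (350,323) in the scene view and (352,301) in the top view. The clamp screw head is at (490,252) and (447,211). Next I'll zoom in on both.

```bash
cat > h.py <<'E'
from plant import *
import cv2,numpy as np
from scipy.spatial.transform import Rotation as R
def snap(n,k=6):
    ds=[snapshot(n) for _ in range(k)]; d=ds[-1]; d["frame"]=np.mean([x["frame"] for x in ds],0).astype(np.uint8); return d
def proj(d,P):
    P=np.atleast_2d(P); c=(P-d["xyz"])@R.from_quat(d["orientation"]).as_matrix()
    u=c@np.array(d["mtx"]).T; return u[:,:2]/u[:,2:]
def unproj(d,uv,z):
    uv=np.atleast_2d(uv); r=np.c_[uv,np.ones(len(uv))]@np.linalg.inv(d["mtx"]).T@R.from_quat(d["orientation"]).as_matrix().T
    return d["xyz"]+r*((z-d["xyz"][2])/r[:,2])[:,None]
def tri(d1,uv1,d2,uv2):
    A=[];b=[]
    for d,uv in((d1,uv1),(d2,uv2)):
        r=unproj(d,uv,0)[0]-d["xyz"];r/=np.linalg.norm(r);M=np.eye(3)-np.outer(r,r);A.append(M);b.append(M@d["xyz"])
    return np.linalg.lstsq(np.vstack(A),np.hstack(b),rcond=None)[0]
def crop(d,u,v,w=50,size=(400,300)):
    h=w*size[1]//size[0]; s=size[0]/w
    M=np.array([[s,0,-s*(u-w/2)+s/2-.5],[0,s,-s*(v-h/2)+s/2-.5]])
    im=cv2.warpAffine(d["frame"][:,:,::-1].copy(),M,size,flags=cv2.INTER_CUBIC)
    for i in range(0,w,5):
        x=int(M[0,0]*(np.ceil(u-w/2)+i)+M[0,2]); L=9 if (np.ceil(u-w/2)+i)%10==0 else 4; cv2.line(im,(x,0),(x,L),(0,0,255))
    cv2.putText(im,f"{u-w/2:.0f},{v-h/2:.0f} x{s:.0f}",(5,size[1]-5),0,.45,(0,0,255)); return im
def st():
    s=get_state();Q=R.from_quat(s["eef_rot"]).as_matrix()
    print("t%.2f"%s["clock"],"p",np.round(s["tool_pos"],4),"xaxis yaw %.2f"%np.degrees(np.arctan2(Q[1,0],Q[0,0])),"tz",np.round(Q[:,2],3),"F",np.round(s["contact_force"],2),"M",np.round(s["moment"],3),"op %.1fmm"%(s["opening"]*88.1),"q7 %.2f"%s["q"][6]); return s
E
python3 - <<'E'
from h import *
T=snap("top");S=snap("scene");np.savez("T0.npz",**T);np.savez("S0.npz",**S)
m=np.vstack([np.hstack([crop(T,225,193),crop(S,224,207)]),np.hstack([crop(T,286,135),crop(S,314,161)])])
cv2.imwrite("pics/m1.png",m)
m=np.vstack([np.hstack([crop(T,197,198,100),crop(T,286,145,100)]),np.hstack([crop(S,195,205,120),crop(S,310,185,120)])])
cv2.imwrite("pics/m2.png",m)
E
```

```text
(no output)
```

View pics/m1.png

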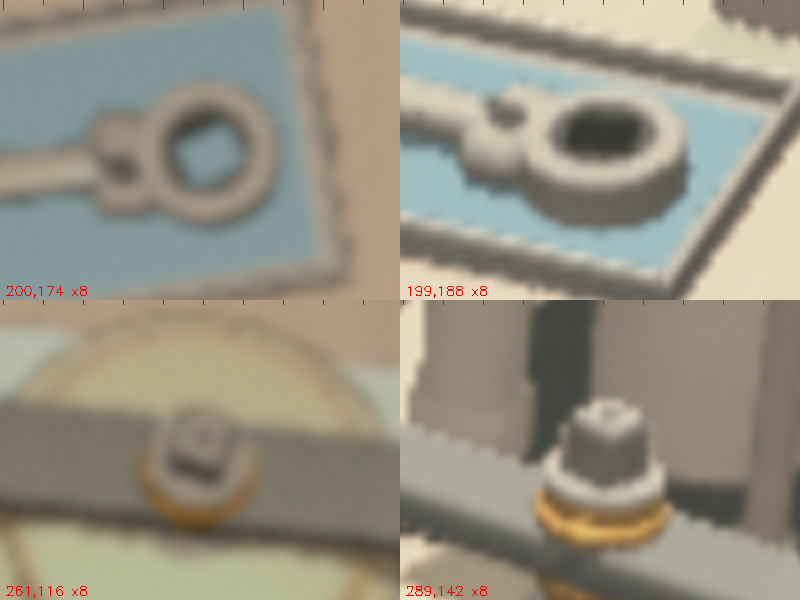

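View pics/m2.png

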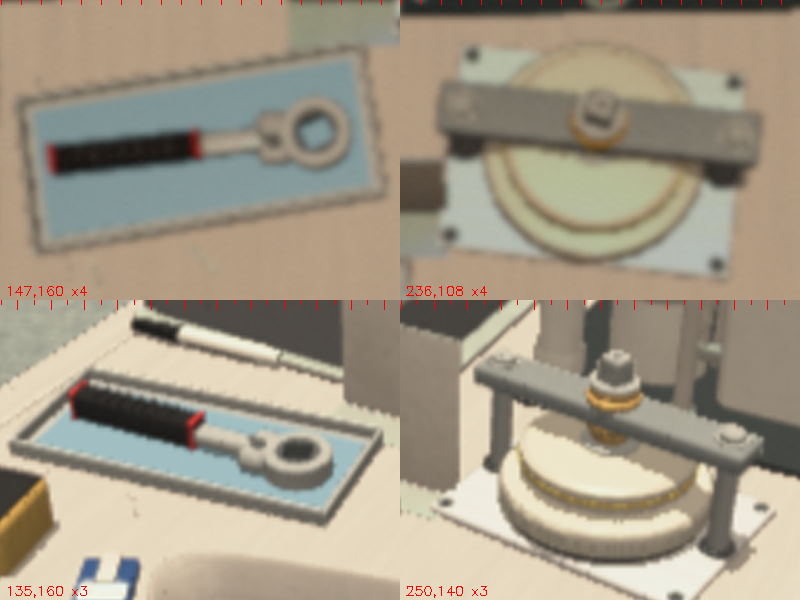

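```bash
cat > fit.py <<'E'
from h import *
from scipy.optimize import minimize
K=8
def patch(d,u0,v0,w,h):
    M=np.array([[K,0,-K*u0+(K-1)/2],[0,K,-K*v0+(K-1)/2]],float)
    return cv2.warpAffine(d["frame"],M,(w*K,h*K),flags=cv2.INTER_CUBIC).astype(float),M
def poly(d,M,P): return np.round(proj(d,P)@M[:,:2].T+M[:,2]).astype(np.int32)
def sq(x,y,z,w,a):
    c=np.array([[1,1],[-1,1],[-1,-1],[1,-1]])*w/2; r=np.array([[np.cos(a),-np.sin(a)],[np.sin(a),np.cos(a)]])
    return np.c_[c@r.T+[x,y],np.full(4,z)]
def circ(x,y,z,r): t=np.linspace(0,2*np.pi,60,endpoint=False); return np.c_[x+r*np.cos(t),y+r*np.sin(t),np.full(60,z)]
def score(img,L,n):
    L=cv2.GaussianBlur; return None
def resid(img,masks):
    # linear unmixing of blurred region masks
    A=np.stack([cv2.GaussianBlur(m.astype(np.float32),(0,0),K*.5)[::3,::3].ravel() for m in masks],1); y=img[::3,::3].reshape(-1,3)
    c=np.linalg.lstsq(A,y,rcond=None)[0]; return np.mean((A@c-y)**2)
def headmasks(d,M,shape,x,y,z,a):
    L=np.zeros(shape,np.uint8)
    cv2.fillPoly(L,[poly(d,M,circ(x,y,z-.003,.0175))],1); cv2.fillPoly(L,[poly(d,M,circ(x,y,z,.0175))],2)
    b,m,t=sq(x,y,z,.018,a),sq(x,y,z+.0145,.018,a),sq(x,y,z+.018,.014,a)
    k=3
    for lo,hi in((b,m),(m,t)):
        for i in range(4):
            F=np.array([lo[i],lo[(i+1)%4],hi[(i+1)%4],hi[i]]); n=np.cross(F[1]-F[0],F[3]-F[0])
            if n@(d["xyz"]-F[0])>0: cv2.fillPoly(L,[poly(d,M,F)],k+i)
        k+=4
    cv2.fillPoly(L,[poly(d,M,t)],11)
    hull=cv2.dilate((L>0).astype(np.uint8),np.ones((K*2+1,)*2))
    return [L==i for i in range(1,12) if (L==i).any()],hull
def ringmasks(d,M,shape,x,y,z0,a):
    o=np.zeros(shape,np.uint8);cv2.fillPoly(o,[poly(d,M,circ(x,y,z0,.024))],1);cv2.fillPoly(o,[poly(d,M,circ(x,y,z0+.018,.024))],2)
    t=np.zeros(shape,np.uint8);cv2.fillPoly(t,[poly(d,M,sq(x,y,z0+.018,.0202,a))],1)
    b=np.zeros(shape,np.uint8);cv2.fillPoly(b,[poly(d,M,sq(x,y,z0,.0202,a))],1)
    c=np.zeros(shape,np.uint8);cv2.fillPoly(c,[poly(d,M,circ(x,y,z0+.018,.0143))],1)
    see=(t&b)>0; return [(o==1)&~see,(o==2)&~(c>0)&~(t>0),((c>0)|(t>0))&~see,see]
E
python3 - <<'E'
from fit import *
ld=lambda f:dict(np.load(f))
T,S=ld("T0.npz"),ld("S0.npz")
# approx positions
print("ring T z.02",unproj(T,[226.0,193.0],.021)[0],"tri",tri(T,[226,193],S,[228.3,204.4]))
print("collar top T",unproj(T,[285.3,135.5],.111)[0],"S",unproj(S,[314.2,165.2],.111)[0])
print("tray corners",unproj(T,[[147+12/4+.0,160+100/4],[147+360/4,160+48/4],[147+387/4,160+190/4],[147+40/4,160+253/4]],.014)[:,:2].round(4).tolist())
print("bridge T corners",unproj(T,[[236+40/4,108+80/4],[236+362/4,108+115/4],[236+354/4,108+165/4],[236+38/4,108+130/4]],.096)[:,:2].round(4).tolist())
print("grip ends T",unproj(T,[[147+52/4,160+160/4],[147+200/4,160+146/4]],.027)[:,:2])
# head fit
P=[(T,*patch(T,274,124,24,24)),(S,*patch(S,302,148,26,26))]
def hc(p,a,only=None):
    s=0
    for i,(d,im,M) in enumerate(P):
        if only is not None and i!=only: continue
        m,h=headmasks(d,M,im.shape[:2],p[0],p[1],.111,a)
        # background = bridge/brass clusters excluded: weight by the hull
        hb=h>0; A=np.stack([cv2.GaussianBlur(q.astype(np.float32),(0,0),K*.5)[hb][::5] for q in m],1); y=im[hb][::5]
        bg=1-A.sum(1,keepdims=True); A=np.hstack([A,bg]); c=np.linalg.lstsq(A,y,rcond=None)[0]; s+=np.mean((A@c-y)**2)
    return s
x0=unproj(T,[285.3,135.5],.111)[0][:2]; xs=unproj(S,[314.2,165.2],.111)[0][:2]
for only,c in((0,x0),(1,xs)):
    r=[]
    for a in range(-45,45,3):
        f=minimize(lambda p:hc(p,np.radians(a),only),c,method="Nelder-Mead",options=dict(initial_simplex=[c,c+[.002,0],c+[0,.002]],maxfev=40))
        r.append((round(f.fun,1),a,*f.x.round(4)))
    print("head",only,sorted(r)[:6], "worst",max(r)[0])
# ring fit (top)
im,M=patch(T,212,180,28,26); c=unproj(T,[226,193],.021)[0][:2]
r=[]
for a in range(-45,45,3):
    def rc(p):
        m=ringmasks(T,M,im.shape[:2],p[0],p[1],.003,np.radians(a)); return resid(im,m+[~np.any(m,0)])
    f=minimize(rc,c,method="Nelder-Mead",options=dict(initial_simplex=[c,c+[.002,0],c+[0,.002]],maxfev=40)); r.append((round(f.fun,1),a,*f.x.round(4)))
print("ring",sorted(r)[:6],"worst",max(r)[0])
E
```

```text
ring T z.02 [0.41221009 0.01559071 0.021     ] tri [0.41465114 0.01182795 0.02201597]
collar top T [ 0.5434869  -0.14462175  0.111     ] S [ 0.53703039 -0.14853881  0.111     ]
tray corners [[0.4393, 0.2252], [0.472, -0.0143], [0.3727, -0.0321], [0.3333, 0.2031]]
bridge T corners [[0.5707, -0.0429], [0.543, -0.2528], [0.5093, -0.2462], [0.5365, -0.0413]]
grip ends T [[0.39469344 0.19368608]
 [0.40269653 0.09362383]]
head 0 [(np.float64(144.4), -18, np.float64(0.5415), np.float64(-0.1446)), (np.float64(144.9), -21, np.float64(0.5415), np.float64(-0.1446)), (np.float64(145.4), -24, np.float64(0.5415), np.float64(-0.1449)), (np.float64(146.3), -27, np.float64(0.5415), np.float64(-0.1449)), (np.float64(147.2), -15, np.float64(0.5415), np.float64(-0.1446)), (np.float64(149.0), -30, np.float64(0.5413), np.float64(-0.1452))] worst 187.6
head 1 [(np.float64(206.0), -12, np.float64(0.5453), np.float64(-0.1451)), (np.float64(207.6), -15, np.float64(0.5455), np.float64(-0.1452)), (np.float64(209.8), -9, np.float64(0.5456), np.float64(-0.1452)), (np.float64(210.7), -18, np.float64(0.5455), np.float64(-0.1452)), (np.float64(214.0), -24, np.float64(0.5454), np.float64(-0.145)), (np.float64(214.7), -21, np.float64(0.5455), np.float64(-0.1449))] worst 349.3
ring [(np.float64(123.7), 24, np.float64(0.4128), np.float64(0.0174)), (np.float64(123.8), 21, np.float64(0.4129), np.float64(0.0173)), (np.float64(124.0), 27, np.float64(0.4128), np.float64(0.0174)), (np.float64(124.2), 18, np.float64(0.4129), np.float64(0.0173)), (np.float64(124.3), 30, np.float64(0.4128), np.float64(0.0173)), (np.float64(125.1), 33, np.float64(0.4127), np.float64(0.0175))] worst 137.4
```

```bash
python3 -m jog '[[[-0.0317,-0.0347,0,0,0,0],[-0.0317,-0.0347,0,0,0,0],[-0.0317,-0.0347,0,0,0,0],[-0.0317,-0.0347,0,0,0,0],[-0.0317,-0.0347,0,0,0,0],[-0.0317,-0.0347,0,0,0,0],[-0.0317,-0.0347,0,0,0,0],[-0.0317,-0.0347,0,0,0,0],[-0.0317,-0.0347,0,0,0,0],[-0.0317,-0.0347,0,0,0,0]]]' 0.042 40
python3 -m jog '[[[0,0,0,0,0,0.151],[0,0,0,0,0,0.151],[0,0,0,0,0,0.151],[0,0,0,0,0,0.151],[0,0,0,0,0,0.151],[0,0,0,0,0,0.151],[0,0,0,0,0,0.151],[0,0,0,0,0,0]]]'
cat >> h.py <<'E'
def to(x,y,z,yaw=None):
    s=st();Q=R.from_quat(s["eef_rot"]).as_matrix();a=np.degrees(np.arctan2(Q[1,0],Q[0,0]))
    print("tool shift mm",np.round(1000*Q.T@(np.array([x,y,z])-s["tool_pos"]),1), "" if yaw is None else "turn z rad %.3f"%np.radians(-((yaw-a+180)%360-180)))
E
python3 -c "
from h import *
to(.400,.1316,.08,96.4)"
```

```text
clock: 1.95
tool_pos: [0.4009, 0.1314, 0.239]
eef_rot: [0.199, 0.98, 0.0, 0.0]
contact_force: [0.6, -0.4, 1.0]
opening: 0.478
finger_force: 0.0
clock: 2.95
tool_pos: [0.4004, 0.1329, 0.2389]
eef_rot: [0.665, 0.747, 0.0, 0.0]
contact_force: [-0.2, 0.4, -0.8]
opening: 0.481
finger_force: 0.0
t2.95 p [0.4004 0.1329 0.2389] xaxis yaw 96.64 tz [ 0.001 -0.    -1.   ] F [-0.22  0.44 -0.84] M [-0.04   0.049 -0.022] op 42.4mm q7 -0.26
tool shift mm [ -1.2  -0.6 158.9] turn z rad 0.004
```

```bash
python3 -m jog '[[[-0.001,-0.0006,0.045,0,0,0.004],[0,0,0.045,0,0,0],[0,0,0.045,0,0,0],[0,0,0.045,0,0,0],[0,0,0.03,0,0,0],[0,0,0.015,0,0,0],[0,0,0.006,0,0,0],[0,0,0,0,0,0]]]'
python3 -c "
from h import *
to(.400,.1316,.006,96.4)
S=snap('scene',3);T=snap('top',2)
cv2.imwrite('pics/g1.png',np.hstack([crop(S,195,195,100),crop(T,197,198,100)]))"
```

```text
clock: 3.95
tool_pos: [0.4151, 0.1371, 0.0259]
eef_rot: [0.666, 0.746, -0.015, -0.009]
contact_force: [-2.8, 0.8, 37.0]
opening: 0.473
finger_force: 18.6
t3.95 p [0.4151 0.1371 0.0259] xaxis yaw 96.52 tz [-0.033 -0.01  -0.999] F [-2.82  0.76 37.03] M [-0.075  1.768 -0.076] op 41.7mm q7 -0.46
tool shift mm [ -3.6 -14.9  20.4] turn z rad 0.002
```

View pics/g1.png

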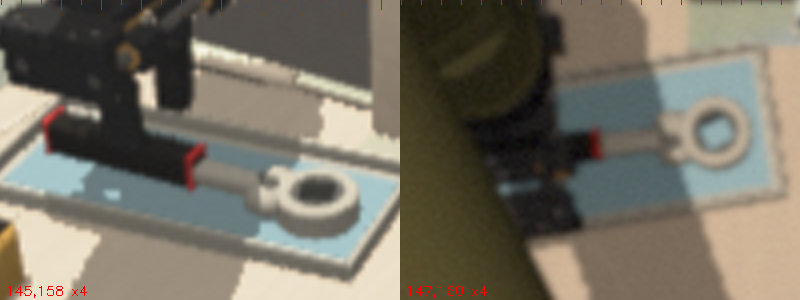

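The near finger has landed on top of the grip: it sits at about (120,115) in the left crop, with the far finger clear beyond. I'll back up and check where the tool really is.

```bash
python3 -m jog '[[[0,0,-0.02,0,0,0],[0,0,-0.02,0,0,0],[0,0,0,0,0,0]]]' - 3
python3 -c "
from h import *
to(.400,.1316,.006,96.4)
T=snap('top',4)
np.savez('T1.npz',**T)"
python3 - <<'E'
from fit import *
T0=dict(np.load('T0.npz'));T1=dict(np.load('T1.npz'))
def ncc(a,b):
    t=a["frame"][178:208,213:241]; r=cv2.matchTemplate(b["frame"][170:216,205:249],t,cv2.TM_CCOEFF_NORMED); _,v,_,l=cv2.minMaxLoc(r); return v,(l[0]-8,l[1]-8)
print("ring shift px",ncc(T0,T1))
E
```

```text
clock: 4.58
tool_pos: [0.4185, 0.138, 0.0642]
eef_rot: [0.666, 0.746, -0.013, -0.008]
contact_force: [0.1, 0.3, -0.5]
opening: 0.478
finger_force: 0.0
t4.58 p [0.4185 0.138  0.0642] xaxis yaw 96.43 tz [-0.029 -0.008 -1.   ] F [ 0.06  0.26 -0.51] M [-0.051  0.007 -0.045] op 42.1mm q7 -0.46
tool shift mm [ -4.  -17.4  58.8] turn z rad 0.000
ring shift px (0.6055429577827454, (0, 0))
```

```bash
python3 -c "
from h import *
s=st();print(np.round(s['q'],3))"
python3 -m jog '[[[-0.003,-0.017,0,-0.008,0.029,0],[0,0,0,0,0,0]]]'
python3 -c "
from h import *
s=st();print(np.round(s['q'],3))"
```

```text
t4.78 p [0.4172 0.1374 0.0626] xaxis yaw 96.36 tz [-0.033 -0.011 -0.999] F [ 0.1  -0.91  0.15] M [-0.039 -0.006 -0.036] op 41.9mm q7 -0.46
[-0.4    0.819 -0.034  2.215  0.147  0.144 -0.458]
clock: 5.03
tool_pos: [0.399, 0.1314, 0.0633]
eef_rot: [0.667, 0.745, -0.004, -0.017]
contact_force: [-0.2, 0.7, 0.1]
opening: 0.479
finger_force: 0.0
t5.03 p [0.399  0.1314 0.0633] xaxis yaw 96.24 tz [-0.031  0.017 -0.999] F [-0.16  0.75  0.14] M [-0.057  0.018 -0.007] op 42.2mm q7 -0.45
[-0.373  0.812 -0.054  2.28   0.152  0.072 -0.453]
```

```bash
python3 -m jog '[[[0,0,-0.02,0.04,-0.01,0],[0,0,-0.01,0.04,-0.01,0],[0,0,0,0,0,0],[0,0,0,0,0,0]]]'
python3 -c "
from h import *
to(.400,.1316,.03,96.4);print(np.round(get_state()['q'],3))"
```

```text
clock: 5.52
tool_pos: [0.4018, 0.1322, 0.0934]
eef_rot: [0.666, 0.744, -0.039, -0.036]
contact_force: [-0.5, 0.0, -0.5]
opening: 0.476
finger_force: 0.0
t5.53 p [0.4018 0.1322 0.0934] xaxis yaw 96.36 tz [-0.105 -0.01  -0.994] F [-0.47  0.03 -0.46] M [-0.005 -0.042 -0.023] op 41.9mm q7 -0.44
tool shift mm [-0.5  4.8 63.2] turn z rad -0.001
[-0.334  0.757 -0.11   2.185  0.14   0.305 -0.442]
```

```bash
python3 -m jog '[[[0,0.0016,0.021,0,0,0],[0,0.0016,0.021,0,0,0],[0,0.0016,0.021,0,0,0],[0,0.001,0.01,0,0,0],[0,0,0,0,0,0]]]' 0.038
python3 -c "
from h import *
to(.400,.1316,.009,96.4);print(np.round(get_state()['q'],3))"
```

```text
clock: 6.15
tool_pos: [0.3995, 0.1319, 0.0201]
eef_rot: [0.666, 0.744, -0.039, -0.036]
contact_force: [-0.6, -0.6, 0.5]
opening: 0.43
finger_force: 0.0
t6.15 p [0.3995 0.1319 0.0201] xaxis yaw 96.36 tz [-0.106 -0.01  -0.994] F [-0.59 -0.58  0.52] M [-0.032 -0.07  -0.016] op 37.8mm q7 -0.46
tool shift mm [-0.4  1.6 11. ] turn z rad -0.001
[-0.364  0.916 -0.065  2.208  0.16   0.122 -0.455]
```

No contact, and the fingers straddle the grip. Last 11 mm down, then close.

```bash
python3 -m jog '[[[0,0.001,0.006,0,0,0],[0,0.0006,0.005,0,0,0],[0,0,0,0,0,0]]]'
python3 -m jog '[[[0,0,0,0,0,0],[0,0,0,0,0,0],[0,0,0,0,0,0],[0,0,0,0,0,0],[0,0,0,0,0,0],[0,0,0,0,0,0]]]' 0.01 45
python3 -c "
from h import *
to(.400,.1316,.009,96.4);print(np.round(get_state()['q'],3))"
```

```text
clock: 6.52
tool_pos: [0.4006, 0.1322, 0.0095]
eef_rot: [0.666, 0.744, -0.038, -0.036]
contact_force: [-0.4, -0.5, -0.1]
opening: 0.433
finger_force: 0.0
clock: 7.28
tool_pos: [0.4009, 0.1323, 0.0098]
eef_rot: [0.666, 0.744, -0.038, -0.036]
contact_force: [0.8, 0.3, 5.3]
opening: 0.227
finger_force: 44.2
t7.28 p [0.4009 0.1323 0.0098] xaxis yaw 96.33 tz [-0.104 -0.009 -0.995] F [0.75 0.28 5.34] M [-0.137 -0.17  -0.109] op 20.0mm q7 -0.46
tool shift mm [-0.6 -0.9  0.9] turn z rad -0.001
[-0.366  0.939 -0.06   2.206  0.163  0.098 -0.457]
```

```bash
python3 -m jog '[[[0,0,-0.01,0,0,0],[0,0,-0.03,0,0,0],[0,0,-0.04,0,0,0],[0,0,-0.04,-0.026,0,0],[0,0,-0.04,-0.026,0,0],[0,0,-0.04,-0.026,0,0],[0,0,0,-0.026,0,0],[0,0,0,0,0,0]]]'
python3 -c "
from h import *
h=np.radians(145.4)
to(.5435+.1155*np.cos(h),-.145+.1155*np.sin(h),.2,145.4);print(np.round(get_state()['q'],3))"
```

```text
clock: 8.28
tool_pos: [0.417, 0.1332, 0.2091]
eef_rot: [0.667, 0.745, -0.0, -0.001]
contact_force: [-1.2, 0.4, -4.4]
opening: 0.222
finger_force: 44.5
t8.28 p [0.417  0.1332 0.2091] xaxis yaw 96.37 tz [-0.003  0.001 -1.   ] F [-1.19  0.41 -4.39] M [0.104 0.073 0.01 ] op 19.6mm q7 -0.44
tool shift mm [-214.8    7.6    8.7] turn z rad -0.856
[-0.324  0.508 -0.133  2.14   0.13   0.503 -0.444]
```

```bash
python3 -m jog '[[[-0.036,0.0013,0.001,0,0,0],[-0.036,0.0013,0.001,0,0,0],[-0.036,0.0013,0.001,0,0,0],[-0.036,0.0013,0.001,0,0,0],[-0.036,0.0013,0.001,0,0,0],[-0.035,0.0013,0.001,0,0,0],[0,0,0,0,0,-0.17],[0,0,0,0,0,-0.17],[0,0,0,0,0,-0.17],[0,0,0,0,0,-0.17],[0,0,0,0,0,-0.17],[0,0,0,0,0,0]]]'
python3 - <<'E'
from h import *
h=np.radians(145.4)
to(.5435+.1155*np.cos(h),-.145+.1155*np.sin(h),.2,145.4)
T=snap("top",8);S=snap("scene",6);np.savez("T2.npz",**T);np.savez("S2.npz",**S)
u=proj(T,[.5435,-.145,.21])[0];v=proj(S,[.5435,-.145,.21])[0];print(u,v)
cv2.imwrite("pics/h1.png",np.vstack([np.hstack([crop(T,*u),crop(S,*v)]),np.hstack([crop(T,*u,100),crop(S,*v,100)])]))
E
```

```text
clock: 9.78
tool_pos: [0.4488, -0.0793, 0.2014]
eef_rot: [0.301, 0.954, 0.001, -0.002]
contact_force: [0.3, 0.6, -3.6]
opening: 0.229
finger_force: 44.5
t9.78 p [ 0.4488 -0.0793  0.2014] xaxis yaw 144.92 tz [-0.004  0.003 -1.   ] F [ 0.28  0.56 -3.58] M [ 0.091  0.142 -0.014] op 20.2mm q7 0.58
tool shift mm [ 0.2 -0.3  1.4] turn z rad -0.008
[287.461044   122.62370104] [317.54164643 123.23822293]
```

View pics/h1.png

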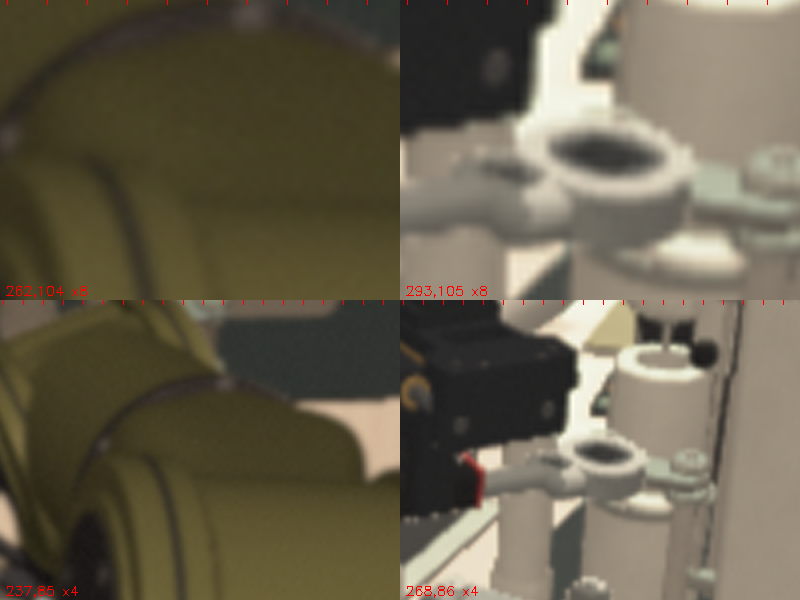

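```bash
python3 -m jog '[[[-0.0014,0.0181,0,0,0,0.157],[-0.0014,0.0181,0,0,0,0.157],[-0.0014,0.0181,0,0,0,0.157],[-0.0014,0.0181,0,0,0,0.157],[-0.0014,0.0181,0,0,0,0.157],[0,0,0,0,0,0],[0,0,0,0,0,0]]]'
python3 - <<'E'
from h import *
st()
T=snap("top",8);S=snap("scene",6);s=get_state();np.savez("T3.npz",pose=np.r_[s["tool_pos"],s["eef_rot"]],**T);np.savez("S3.npz",**S)
u=proj(T,[.5435,-.145,.21])[0];v=proj(S,[.5435,-.145,.21])[0];print(u,v)
cv2.imwrite("pics/h2.png",np.hstack([crop(T,*u),crop(S,*v)]))
E
```

```text
clock: 11.35
tool_pos: [0.5232, -0.0316, 0.202]
eef_rot: [0.641, 0.767, -0.0, -0.002]
contact_force: [-0.7, 0.2, -4.0]
opening: 0.226
finger_force: 44.5
t11.35 p [ 0.5232 -0.0316  0.202 ] xaxis yaw 100.21 tz [-0.003  0.002 -1.   ] F [-0.65  0.15 -4.01] M [0.083 0.077 0.037] op 20.0mm q7 -0.04
[287.461044   122.62370104] [317.54164643 123.23822293]
```

View pics/h2.png

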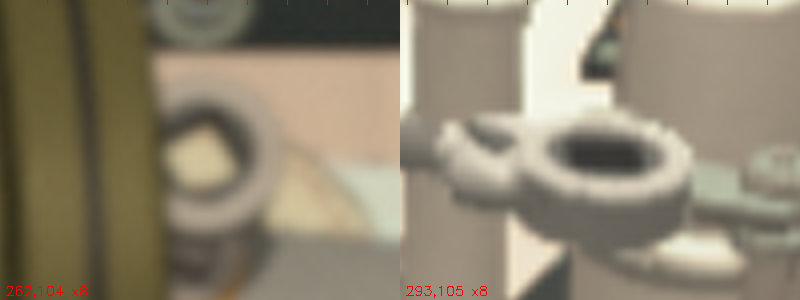

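```bash
cat > ring.py <<'E'
from fit import *
def fitring(d,uv,z0,c,tag,left=0,step=3,w=24,h=22,see=True,angs=range(-45,45,3)):
    u0,v0=int(uv[0]-w/2),int(uv[1]-h/2); im,M=patch(d,u0,v0,w,h); r=[]
    cut=int(max(0,(left-u0)*K))
    for a in angs:
        def rc(p):
            m=ringmasks(d,M,im.shape[:2],p[0],p[1],z0,np.radians(a)); 
            if not see: m=[m[0],m[1],m[2]|m[3]]
            hull=cv2.dilate(np.any(m,0).astype(np.uint8),np.ones((9,9)))>0; hull[:,:cut]=0
            A=np.stack([cv2.GaussianBlur(q.astype(np.float32),(0,0),K*.5)[hull][::5] for q in m],1);A=np.hstack([A,1-A.sum(1,keepdims=True)])
            y=im[hull][::5];k=np.linalg.lstsq(A,y,rcond=None)[0];return np.mean((A@k-y)**2)
        f=minimize(rc,c,method="Nelder-Mead",options=dict(initial_simplex=[c,c+[.003,0],c+[0,.003]],maxfev=45)); r.append((round(float(f.fun),1),a,*f.x.round(4).tolist()))
    print(tag,sorted(r)[:7],"worst",max(r)[0]); return sorted(r)[0]
E
python3 - <<'E'
from ring import *
T,S=dict(np.load("T3.npz")),dict(np.load("S3.npz"))
c=np.array([.5435,-.145]); z0=.1955
uT=np.array([262.46+215/8,104.12+155/8]);uS=np.array([292.5+205/8,104.7+158/8])
for z in(.192,.1955,.199):
  cT=unproj(T,uT,z+.018)[0][:2];cS=unproj(S,uS,z+.018)[0][:2];print(z,cT,cS)
cT=unproj(T,uT,z0+.018)[0][:2];cS=unproj(S,uS,z0+.018)[0][:2]
fitring(T,uT,z0,cT,"T",left=262.5+170/8)
fitring(S,uS+[0,1.5],z0,cS,"S",see=False,w=26,h=22,angs=[0])
fitring(S,uS+[0,1.5],z0,cS,"Ssq",see=True,w=26,h=22)
E
```

```text
0.192 [ 0.5412536  -0.14938108] [ 0.53807899 -0.14851671]
0.1955 [ 0.54003385 -0.14915044] [ 0.53038375 -0.15127477]
0.199 [ 0.53881411 -0.14891979] [ 0.52268851 -0.15403283]
T [(154.4, 30, 0.5424, -0.1445), (155.7, 33, 0.5425, -0.1445), (156.2, 27, 0.5423, -0.1445), (159.3, 36, 0.5423, -0.1448), (160.7, 21, 0.5424, -0.1445), (161.1, 24, 0.5426, -0.1447), (162.4, 39, 0.5424, -0.1447)] worst 234.5
S [(433.9, 0, 0.5344, -0.1486)] worst 433.9
Ssq [(433.8, -36, 0.5344, -0.1486), (433.9, -45, 0.5344, -0.1486), (433.9, -42, 0.5344, -0.1486), (433.9, -39, 0.5344, -0.1486), (433.9, -33, 0.5344, -0.1486), (433.9, -30, 0.5344, -0.1486), (433.9, -27, 0.5344, -0.1486)] worst 434.0
```

Run:
```python
from ring import *
T,S=dict(np.load("T3.npz")),dict(np.load("S3.npz"))
hd=np.radians(100.2); X=-np.array([np.cos(hd),np.sin(hd),0])  # spanner x
u0,v0=303,112; im,M=patch(S,u0,v0,30,24)
def masks(p):
    x,y=p[:2]; Rm=R.from_euler("ZYX",[hd-np.pi,p[2],p[3]]).as_matrix()
    C=np.array([x,y,.1955]); t=np.linspace(0,2*np.pi,60,endpoint=False)
    pl=lambda r,z:poly(S,M,C+np.c_[r*np.cos(t),r*np.sin(t),np.full(60,z)]@Rm.T)
    o=np.zeros(im.shape[:2],np.uint8)
    for z,r,l in((0,.024,1),(.009,.024,1),(.018,.024,2),(.018,.0138,3)): cv2.fillPoly(o,[pl(r,z)],l)
    return [o==i for i in(1,2,3)]
def cost(p):
    m=masks(p);h=cv2.dilate(np.any(m,0).astype(np.uint8),np.ones((5,5)))>0; h[:, :0]=0
    A=np.stack([cv2.GaussianBlur(q.astype(np.float32),(0,0),K*.5)[h][::5] for q in m],1);A=np.hstack([A,1-A.sum(1,keepdims=True)]);y=im[h][::5]
    return np.mean((A@np.linalg.lstsq(A,y,rcond=None)[0]-y)**2)
p0=np.array([.533,-.149,0,0]);best=None
for b in(-.05,.0,.05,.1):
    p=p0+[0,0,b,0];f=minimize(cost,p,method="Nelder-Mead",options=dict(initial_simplex=np.vstack([p,p+np.diag([.004,.004,.05,.05])]),maxfev=250));print(round(f.fun,1),f.x.round(4))
a=tri(T,proj(T,[.5424,-.1445,.2135])[0],S,proj(S,np.r_[f.x[:2],.2135])[0]);print("ring top centre tri",a)
# head: triangulate collar centre from the two fits
print("head tri",tri(T,proj(T,[.5415,-.1446,.111])[0],S,proj(S,[.5454,-.1451,.111])[0]))
```

```text
284.4 [ 0.5351 -0.148   0.0269  0.0437]
283.4 [ 0.5357 -0.1478  0.0342  0.0501]
288.7 [ 0.5356 -0.148   0.0275  0.0535]
289.5 [ 0.5359 -0.148   0.028   0.0484]
ring top centre tri [ 0.54378183 -0.14491767  0.20985372]
head tri [ 0.54142404 -0.14543844  0.11283088]
```

```bash
python3 -m jog '[[[-0.0013,-0.0173,0,0,0,-0.151],[-0.0013,-0.0173,0,0,0,-0.151],[-0.0013,-0.0173,0,0,0,-0.151],[-0.0013,-0.0173,0,0,0,-0.151],[-0.0013,-0.0173,0,0,0,-0.151],[0,0,0,0.04,0,0],[0,0,0,0,-0.03,0],[0,0,0,0,0,0]]]'
python3 -c "
from h import *
to(.4492,-.0765,.14,143.5)
S=snap('scene',6);np.savez('S4.npz',**S)"
```

```text
clock: 13.05
tool_pos: [0.4517, -0.0752, 0.2023]
eef_rot: [0.313, 0.949, -0.023, 0.007]
contact_force: [-0.7, 0.2, -4.0]
opening: 0.223
finger_force: 44.5
t13.05 p [ 0.4517 -0.0752  0.2023] xaxis yaw 143.48 tz [-0.001 -0.048 -0.999] F [-0.74  0.17 -3.98] M [0.187 0.165 0.002] op 19.6mm q7 0.49
tool shift mm [ 3.  -0.1 62.3] turn z rad -0.000
```

```bash
python3 -m jog '[[[0.001,0,0.02,0,0,0],[0.001,0,0.02,0,0,0],[0.001,0,0.02,0,0,0],[0,0,0,0,0,0],[0,0,0,0,0,0]]]'
python3 - <<'E'
from h import *
to(.4492,-.0765,.135,143.5)
S=snap('scene',6);np.savez('S5.npz',**S)
v=proj(S,[.5418,-.145,.13])[0];print(v)
cv2.imwrite("pics/i1.png",crop(S,*v,60,(640,480)))
E
```

```text
clock: 13.98
tool_pos: [0.4503, -0.0768, 0.1427]
eef_rot: [0.314, 0.949, -0.023, 0.008]
contact_force: [0.1, -0.9, -3.4]
opening: 0.223
finger_force: 44.6
t13.97 p [ 0.4503 -0.0768  0.1427] xaxis yaw 143.39 tz [-0.    -0.048 -0.999] F [ 0.09 -0.88 -3.38] M [0.206 0.149 0.022] op 19.6mm q7 0.39
tool shift mm [ 1.3 -0.1  7.7] turn z rad -0.002
[314.22917957 156.53297319]
```

View pics/i1.png

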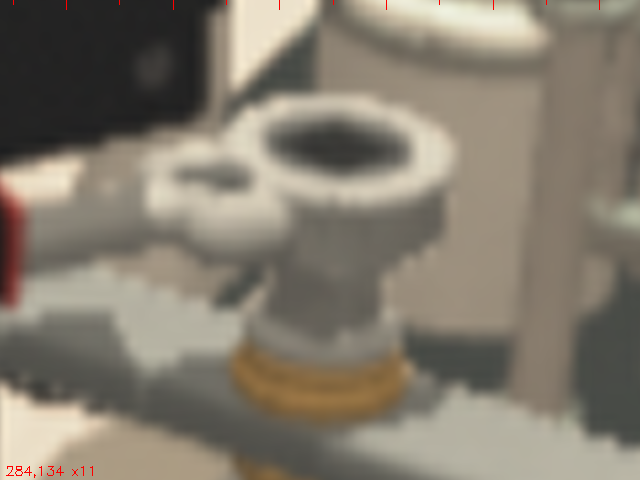

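Run:
```python
from h import *
S=dict(np.load('S5.npz'));s=640/60
f=lambda P:((proj(S,P)[0]-[314.229-30,156.533-22.5])*s+s/2-.5).round(1)
c=np.array([.5418,-.145])
for z in(.102,.111,.129,.1362,.1542): print(z,f(np.r_[c,z]))
for z,r in((.111,.0175),(.1542,.024)):
    t=np.linspace(0,6.28,90);q=np.array([f([c[0]+r*np.cos(a),c[1]+r*np.sin(a),z]) for a in t]);print(q.min(0),q.max(0))
print("d/dx",f([.5518,-.145,.15])-f([.5418,-.145,.15]),"d/dy",f([.5418,-.135,.15])-f([.5418,-.145,.15]))
```

```text
0.102 [314.3 360.7]
0.111 [317.6 323.9]
0.129 [324.5 249. ]
0.1362 [327.2 218.7]
0.1542 [334.3 141.7]
[235.4 284.8] [400.1 364.1]
[218.7  91.1] [450.3 194.6]
d/dx [ 18.  -18.6] d/dy [-44.4 -10.8]
```

The scene view shows the ring centred over the head: ring at u≈341 and collar at u≈323, which matches the image slope of the vertical. I'll lower it in small steps and watch the force.

```bash
python3 -m jog '[[[0.001,0,0.004,0,0,0],[0,0,0.004,0,0,0],[0,0,0.002,0,0,0],[0,0,0,0,0,0]]]'; python3 -c "
from h import *
st()"
python3 -m jog '[[[0,0,0.003,0,0,0],[0,0,0,0,0,0]]]'; python3 -c "
from h import *
st()"
```

```text
clock: 14.78
tool_pos: [0.4494, -0.0768, 0.1321]
eef_rot: [0.314, 0.949, -0.023, 0.007]
contact_force: [1.3, 0.3, -3.1]
opening: 0.221
finger_force: 44.6
t14.78 p [ 0.4494 -0.0768  0.1321] xaxis yaw 143.39 tz [-0.    -0.048 -0.999] F [ 1.28  0.32 -3.13] M [ 0.003 -0.142  0.022] op 19.5mm q7 0.37
clock: 15.02
tool_pos: [0.4496, -0.0769, 0.1292]
eef_rot: [0.314, 0.949, -0.023, 0.008]
contact_force: [2.2, -0.5, -3.1]
opening: 0.227
finger_force: 44.3
t15.03 p [ 0.4496 -0.0769  0.1292] xaxis yaw 143.40 tz [-0.    -0.048 -0.999] F [ 2.22 -0.5  -3.08] M [-0.059 -0.344  0.119] op 20.0mm q7 0.37
```

```bash
python3 -m jog '[[[-0.0006,0.0003,0.003,0,0,0],[0,0,0.002,0,0,0],[0,0,0,0,0,0]]]'; python3 -c "
from h import *
st()"
```

```text
clock: 15.4
tool_pos: [0.4496, -0.0773, 0.1241]
eef_rot: [0.314, 0.949, -0.023, 0.007]
contact_force: [1.3, -0.5, -2.3]
opening: 0.227
finger_force: 44.3
t15.40 p [ 0.4496 -0.0773  0.1241] xaxis yaw 143.39 tz [-0.001 -0.048 -0.999] F [ 1.26 -0.54 -2.31] M [ 0.005 -0.176  0.043] op 20.0mm q7 0.36
```

```bash
python3 -m jog '[[[-0.0003,0,0.003,0,0,0],[0,0,0.002,0,0,0],[0,0,0,0,0,0]]]'; python3 -c "
from h import *
st()"
python3 -m jog '[[[0,0,0.002,0,0,0],[0,0,0,0,0,0]]]'; python3 -c "
from h import *
st()"
```

```text
clock: 15.78
tool_pos: [0.4495, -0.0777, 0.119]
eef_rot: [0.314, 0.949, -0.023, 0.007]
contact_force: [-0.1, -0.5, -3.4]
opening: 0.224
finger_force: 44.4
t15.78 p [ 0.4495 -0.0777  0.119 ] xaxis yaw 143.39 tz [-0.002 -0.048 -0.999] F [-0.08 -0.48 -3.42] M [ 0.076 -0.03   0.006] op 19.7mm q7 0.35
clock: 16.02
tool_pos: [0.4494, -0.0778, 0.1172]
eef_rot: [0.314, 0.949, -0.023, 0.007]
contact_force: [-1.2, 0.7, -1.5]
opening: 0.222
finger_force: 44.6
t16.02 p [ 0.4494 -0.0778  0.1172] xaxis yaw 143.39 tz [-0.002 -0.048 -0.999] F [-1.2   0.68 -1.49] M [0.104 0.078 0.013] op 19.5mm q7 0.35
```

```bash
for i in 1 2; do python3 -m jog '[[[0,0,0.001,0,0,0],[0,0,0.0005,0,0,0],[0,0,0,0,0,0]]]' >/dev/null; python3 -c "
from h import *
st()"; done
```

```text
t16.40 p [ 0.4495 -0.0778  0.1158] xaxis yaw 143.39 tz [-0.002 -0.048 -0.999] F [-3.08  2.26  0.81] M [ 0.068  0.318 -0.11 ] op 19.7mm q7 0.35
t16.77 p [ 0.4498 -0.0777  0.1142] xaxis yaw 143.41 tz [-0.001 -0.048 -0.999] F [-2.38  2.03  0.95] M [ 0.285  0.275 -0.071] op 19.7mm q7 0.35
```

```bash
cat >> h.py <<'E'
C0=np.array([.5418,-.145])
def tq():
    s=st();r=np.array(s["tool_pos"])[:2]-C0;F=np.array(s["contact_force"]);t=s["moment"][2]+r[0]*F[1]-r[1]*F[0]
    u=r/np.hypot(*r);print("  r %.1fmm ang %.2f  tau_z %.3f (Mz %.3f) Frad %.2f Ftan(cw) %.2f"%(1000*np.hypot(*r),np.degrees(np.arctan2(r[1],r[0])),t,s["moment"][2],F[:2]@u,F[:2]@[u[1],-u[0]]));return s
def arc(deg,sink=True,Rr=.1155):
    s=get_state();Q=R.from_quat(s["eef_rot"]).as_matrix();n=Q.T@[0,0,-1];v=n*np.radians(deg)
    yaw=np.arctan2(Q[1,0],Q[0,0]);C=Q.T@[-Rr*np.cos(yaw),-Rr*np.sin(yaw),0]
    sh=C-R.from_rotvec(v).apply(C)+(n*.012*deg/360 if sink else 0);print("row",np.round(np.r_[sh,v],5).tolist())
E
python3 -c "
from h import *
tq();arc(5);arc(2);arc(-5,False)"
```

```text
t16.77 p [ 0.4498 -0.0777  0.1142] xaxis yaw 143.41 tz [-0.001 -0.048 -0.999] F [-2.38  2.03  0.95] M [ 0.285  0.275 -0.071] op 19.7mm q7 0.35
  r 113.9mm ang 143.81  tau_z -0.098 (Mz -0.071) Frad 3.12 Ftan(cw) 0.24
row [-0.00043, 0.01007, -0.00021, 0.00241, 0.00339, 0.08717]
row [-7e-05, 0.00403, -9e-05, 0.00097, 0.00136, 0.03487]
row [-0.00044, -0.01006, 0.0004, -0.00241, -0.00339, -0.08717]
```

```bash
python3 -m jog '[[[0.0007,0,0,0,0,0],[-0.0004,0.0101,-0.0002,0.0024,0.0034,0.0872],[-0.0004,0.0101,-0.0002,0.0024,0.0034,0.0872],[0,0,0,0,0,0]]]' >/dev/null;  python3 -c "
from h import *
tq()"
python3 -m jog '[[[-0.0004,0.0101,-0.0002,0.0024,0.0034,0.0872],[-0.0004,0.0101,-0.0002,0.0024,0.0034,0.0872],[0,0,0,0,0,0]]]' >/dev/null;  python3 -c "
from h import *
tq()"
```

```text
t17.27 p [ 0.464  -0.0621  0.114 ] xaxis yaw 133.46 tz [-0.007 -0.047 -0.999] F [-0.6   1.14  0.8 ] M [ 0.022 -0.231  0.024] op 19.7mm q7 0.24
  r 113.7mm ang 133.20  tau_z -0.015 (Mz 0.024) Frad 1.24 Ftan(cw) 0.34
t17.65 p [ 0.4789 -0.05    0.1136] xaxis yaw 123.51 tz [-0.016 -0.045 -0.999] F [-0.83  1.09  0.96] M [-0.025 -0.128  0.114] op 20.0mm q7 0.13
  r 113.9mm ang 123.54  tau_z 0.124 (Mz 0.114) Frad 1.37 Ftan(cw) -0.09
```

```bash
python3 -m jog '[[[-0.0004,0.0101,-0.0002,0.0024,0.0034,0.0872],[-0.0004,0.0101,-0.0002,0.0024,0.0034,0.0872],[0,0,0,0,0,0]]]' >/dev/null;  python3 -c "
from h import *
tq();arc(-8,False)
S=snap('scene',4);np.savez('S6.npz',**S)"
```

```text
t18.02 p [ 0.4962 -0.0405  0.1131] xaxis yaw 113.53 tz [-0.024 -0.041 -0.999] F [-0.57  0.47  1.84] M [-0.008 -0.191  0.159] op 19.5mm q7 0.03
  r 114.1mm ang 113.58  tau_z 0.197 (Mz 0.159) Frad 0.66 Ftan(cw) -0.34
row [-0.00112, -0.01606, 0.00066, -0.00394, -0.00543, -0.13947]
```

```bash
python3 -m jog '[[[-0.0011,-0.0161,0.0007,-0.0039,-0.0054,-0.1395],[-0.0011,-0.0161,0.0007,-0.0039,-0.0054,-0.1395],[-0.0011,-0.0161,0.0007,-0.0039,-0.0054,-0.1395],[-0.0011,-0.0161,0.0007,-0.0039,-0.0054,-0.1395],[-0.0011,-0.0161,0.0007,-0.0039,-0.0054,-0.1395],[0,0,0,0,0,0]]]' >/dev/null;  python3 -c "
from h import *
tq();arc(-8,False)"
```

```text
t18.98 p [ 0.4392 -0.095   0.1132] xaxis yaw 153.30 tz [ 0.01  -0.046 -0.999] F [2.17 0.74 0.18] M [-0.034 -0.7    0.078] op 19.6mm q7 0.46
  r 114.2mm ang 154.03  tau_z -0.106 (Mz 0.078) Frad -1.62 Ftan(cw) 1.61
row [-0.00112, -0.01606, 0.00063, -0.0041, -0.00518, -0.13947]
```

```bash
python3 -m jog '[[[-0.0014,-0.0161,0.0007,-0.0041,-0.0052,-0.1395],[-0.0014,-0.0161,0.0007,-0.0041,-0.0052,-0.1395],[-0.0014,-0.0161,0.0007,-0.0041,-0.0052,-0.1395],[-0.0011,-0.0161,0.0007,-0.0041,-0.0052,-0.1395],[-0.0011,-0.0161,0.0007,-0.0041,-0.0052,-0.1395],[-0.0011,-0.0161,0.0007,-0.0041,-0.0052,-0.1395],[0,0,0,0,0,0]]]' >/dev/null;  python3 -c "
from h import *
tq();arc(-3,False);arc(6)
S=snap('scene',4);np.savez('S7.npz',**S)"
```

```text
t19.85 p [ 0.4352 -0.1887  0.1125] xaxis yaw -158.88 tz [ 0.039 -0.023 -0.999] F [0.12 0.21 2.23] M [ 0.196 -0.448 -0.056] op 19.9mm q7 1.26
  r 115.2mm ang -157.71  tau_z -0.073 (Mz -0.056) Frad -0.19 Ftan(cw) 0.15
row [-0.00016, -0.00604, 0.00022, -0.00148, -0.00187, -0.05231]
row [-0.00063, 0.01207, -0.00021, 0.00297, 0.00374, 0.10461]
```

```bash
python3 -m jog '[[[-0.0002,-0.006,0.0002,-0.0015,-0.0019,-0.0523],[0,0,0,0,0,0],[-0.0006,0.0121,-0.0002,0.003,0.0037,0.1046],[-0.0006,0.0121,-0.0002,0.003,0.0037,0.1046],[-0.0006,0.0121,-0.0002,0.003,0.0037,0.1046],[-0.0006,0.0121,-0.0002,0.003,0.0037,0.1046],[-0.0006,0.0121,-0.0002,0.003,0.0037,0.1046],[0,0,0,0,0,0]]]' >/dev/null;  python3 -c "
from h import *
tq();arc(6)"
python3 -m jog '[[[-0.0006,0.0121,-0.0002,0.003,0.0037,0.1046],[-0.0006,0.0121,-0.0002,0.003,0.0037,0.1046],[-0.0006,0.0121,-0.0002,0.003,0.0037,0.1046],[-0.0006,0.0121,-0.0002,0.003,0.0037,0.1046],[-0.0006,0.0121,-0.0002,0.003,0.0037,0.1046],[0,0,0,0,0,0]]]' >/dev/null;  python3 -c "
from h import *
tq();arc(3)"
```

```text
t21.05 p [ 0.4281 -0.1349  0.1119] xaxis yaw 174.44 tz [ 0.025 -0.042 -0.999] F [ 1.39 -1.92  2.41] M [-0.182 -0.841 -0.116] op 19.7mm q7 0.73
  r 114.2mm ang 174.92  tau_z 0.088 (Mz -0.116) Frad -1.55 Ftan(cw) -1.79
row [-0.00063, 0.01207, -0.00025, 0.00305, 0.00407, 0.1046]
t21.80 p [ 0.4485 -0.0795  0.1104] xaxis yaw 144.52 tz [ 0.002 -0.048 -0.999] F [ 1.17 -0.28  2.64] M [-0.374 -0.794  0.027] op 20.0mm q7 0.33
  r 114.0mm ang 144.91  tau_z -0.023 (Mz 0.027) Frad -1.11 Ftan(cw) 0.44
row [-0.00016, 0.00604, -0.00013, 0.00156, 0.002, 0.0523]
```

```bash
for i in 1 2 3; do python3 -m jog '[[[-0.0001,0.006,-0.0001,0.0016,0.002,0.0523],[-0.0001,0.006,-0.0001,0.0016,0.002,0.0523],[0,0,0,0,0,0]]]' >/dev/null;  python3 -c "
from h import *
tq()"; done
```

```text
t22.18 p [ 0.456  -0.0698  0.11  ] xaxis yaw 138.36 tz [-0.003 -0.048 -0.999] F [ 1.65 -1.31  2.84] M [-0.622 -0.795  0.114] op 19.4mm q7 0.26
  r 114.1mm ang 138.77  tau_z 0.102 (Mz 0.114) Frad -2.11 Ftan(cw) 0.10
t22.55 p [ 0.4645 -0.0611  0.1098] xaxis yaw 132.34 tz [-0.008 -0.047 -0.999] F [ 2.93 -1.63  3.22] M [-0.755 -0.83   0.116] op 19.8mm q7 0.19
  r 114.1mm ang 132.65  tau_z -0.004 (Mz 0.116) Frad -3.18 Ftan(cw) 1.05
t22.93 p [ 0.4736 -0.0534  0.1095] xaxis yaw 126.34 tz [-0.013 -0.046 -0.999] F [ 2.07 -3.61  2.05] M [-0.887 -0.864  0.145] op 19.6mm q7 0.13
  r 114.2mm ang 126.64  tau_z 0.201 (Mz 0.145) Frad -4.13 Ftan(cw) -0.50
```

```bash
for i in 1 2 3 4; do python3 -m jog '[[[-0.0003,0.006,-0.0001,0.0016,0.002,0.0523],[0,0,0,0,0,0],[0,0,0,0,0,0]]]' >/dev/null;  python3 -c "
from h import *
tq()"; done
```

```text
t23.30 p [ 0.4784 -0.05    0.1094] xaxis yaw 123.41 tz [-0.015 -0.045 -0.999] F [ 1.33 -2.45  2.27] M [-0.808 -0.8    0.165] op 19.7mm q7 0.10
  r 114.2mm ang 123.70  tau_z 0.194 (Mz 0.165) Frad -2.78 Ftan(cw) -0.25
t23.68 p [ 0.4835 -0.0467  0.1093] xaxis yaw 120.42 tz [-0.018 -0.044 -0.999] F [ 1.52 -1.27  3.05] M [-0.65  -0.668  0.203] op 19.8mm q7 0.07
  r 114.3mm ang 120.69  tau_z 0.129 (Mz 0.203) Frad -1.87 Ftan(cw) 0.65
t24.05 p [ 0.4887 -0.0438  0.1091] xaxis yaw 117.43 tz [-0.021 -0.043 -0.999] F [-0.12 -1.39  2.96] M [-0.37  -0.423  0.166] op 19.7mm q7 0.04
  r 114.3mm ang 117.70  tau_z 0.251 (Mz 0.166) Frad -1.17 Ftan(cw) -0.75
t24.43 p [ 0.4941 -0.0412  0.109 ] xaxis yaw 114.43 tz [-0.023 -0.042 -0.999] F [-0.12  3.35  4.14] M [-0.028 -0.194  0.153] op 19.8mm q7 0.01
  r 114.3mm ang 114.67  tau_z 0.006 (Mz 0.153) Frad 3.09 Ftan(cw) 1.29
```

```bash
python3 -c "
from h import *
arc(-8,False)"; python3 -m jog '[[[-0.0011,-0.016,0.0005,-0.004,-0.0055,-0.1395],[-0.0011,-0.016,0.0005,-0.004,-0.0055,-0.1395],[-0.0011,-0.016,0.0005,-0.004,-0.0055,-0.1395],[-0.0011,-0.016,0.0005,-0.004,-0.0055,-0.1395],[-0.0011,-0.016,0.0006,-0.004,-0.0055,-0.1395],[0,0,0,0,0,0]]]' >/dev/null;  python3 -c "
from h import *
tq();arc(-8,False)"
```

```text
row [-0.00112, -0.01606, 0.00065, -0.00397, -0.00535, -0.13947]
t25.18 p [ 0.4382 -0.0969  0.1096] xaxis yaw 154.28 tz [ 0.011 -0.047 -0.999] F [ 1.71 -0.24 -0.03] M [-0.091 -0.56   0.107] op 19.8mm q7 0.44
  r 114.2mm ang 155.08  tau_z 0.050 (Mz 0.107) Frad -1.66 Ftan(cw) 0.50
row [-0.00112, -0.01606, 0.00064, -0.00421, -0.00523, -0.13947]
```

```bash
python3 -m jog '[[[-0.0011,-0.016,0.0006,-0.0042,-0.0052,-0.1395],[-0.0011,-0.016,0.0006,-0.0042,-0.0052,-0.1395],[-0.0011,-0.016,0.0006,-0.0042,-0.0052,-0.1395],[-0.0011,-0.016,0.0006,-0.0042,-0.0052,-0.1395],[0,0,0,0,0,0]]]' >/dev/null;  python3 -c "
from h import *
tq();arc(4,False)"
for i in 1 2 3 4 5; do python3 -m jog '[[[-0.0003,0.0081,-0.0003,0.0021,0.0026,0.0698],[0,0,0,0,0,0]]]' >/dev/null;  python3 -c "
from h import *
tq()"; done
```

```text
t25.80 p [ 0.4281 -0.1591  0.1098] xaxis yaw -173.87 tz [ 0.034 -0.033 -0.999] F [ 1.36  0.84 -0.78] M [ 0.067 -0.655 -0.016] op 19.5mm q7 0.93
  r 114.5mm ang -172.93  tau_z -0.092 (Mz -0.016) Frad -1.45 Ftan(cw) 0.66
row [-0.00028, 0.00805, -0.00029, 0.00212, 0.00258, 0.06973]
t26.05 p [ 0.4273 -0.1502  0.1099] xaxis yaw -177.69 tz [ 0.031 -0.037 -0.999] F [ 2.76 -0.61  0.22] M [-0.084 -0.689 -0.136] op 19.6mm q7 0.86
  r 114.6mm ang -177.41  tau_z -0.051 (Mz -0.136) Frad -2.73 Ftan(cw) -0.73
t26.30 p [ 0.427  -0.1425  0.1099] xaxis yaw 178.47 tz [ 0.028 -0.04  -0.999] F [ 2.29 -0.42  0.12] M [ 0.002 -0.642  0.005] op 19.6mm q7 0.79
  r 114.8mm ang 178.75  tau_z 0.048 (Mz 0.005) Frad -2.30 Ftan(cw) -0.37
t26.55 p [ 0.4273 -0.1348  0.1099] xaxis yaw 174.53 tz [ 0.025 -0.042 -0.999] F [ 1.88 -0.84 -0.93] M [ 0.028 -0.529  0.04 ] op 19.7mm q7 0.72
  r 114.9mm ang 174.90  tau_z 0.117 (Mz 0.040) Frad -1.95 Ftan(cw) -0.67
t26.80 p [ 0.4283 -0.127   0.1099] xaxis yaw 170.56 tz [ 0.022 -0.043 -0.999] F [ 1.11  0.6  -1.37] M [ 0.105 -0.52   0.012] op 20.0mm q7 0.66
  r 114.9mm ang 170.96  tau_z -0.075 (Mz 0.012) Frad -1.00 Ftan(cw) 0.76
t27.05 p [ 0.4302 -0.1193  0.1099] xaxis yaw 166.55 tz [ 0.02  -0.045 -0.999] F [ 2.6  -1.09 -0.8 ] M [ 0.012 -0.709  0.052] op 19.6mm q7 0.60
  r 114.6mm ang 167.03  tau_z 0.106 (Mz 0.052) Frad -2.78 Ftan(cw) -0.47
```

```bash
for i in 1 2 3 4 5 6; do python3 -m jog '[[[-0.0003,0.0081,-0.0002,0.0021,0.0026,0.0698],[0,0,0,0,0,0]]]' >/dev/null;  python3 -c "
from h import *
tq()"; done
```

```text
t27.30 p [ 0.4326 -0.1118  0.1099] xaxis yaw 162.53 tz [ 0.017 -0.047 -0.999] F [ 3.15 -1.24 -0.36] M [-0.179 -0.812  0.097] op 19.5mm q7 0.54
  r 114.1mm ang 163.10  tau_z 0.128 (Mz 0.097) Frad -3.38 Ftan(cw) -0.27
t27.55 p [ 0.4352 -0.1045  0.1098] xaxis yaw 158.53 tz [ 0.014 -0.048 -0.999] F [ 3.16 -2.94  0.04] M [-0.401 -0.884  0.09 ] op 19.9mm q7 0.49
  r 114.1mm ang 159.20  tau_z 0.275 (Mz 0.090) Frad -4.00 Ftan(cw) -1.62
t27.80 p [ 0.4383 -0.097   0.1096] xaxis yaw 154.51 tz [ 0.01  -0.049 -0.999] F [ 3.07 -2.76  0.46] M [-0.389 -0.955  0.139] op 19.5mm q7 0.44
  r 114.1mm ang 155.12  tau_z 0.277 (Mz 0.139) Frad -3.95 Ftan(cw) -1.21
t28.05 p [ 0.4419 -0.0898  0.1095] xaxis yaw 150.51 tz [ 0.007 -0.05  -0.999] F [ 3.89 -2.97 -0.5 ] M [-0.525 -0.943  0.137] op 19.9mm q7 0.39
  r 114.1mm ang 151.09  tau_z 0.219 (Mz 0.137) Frad -4.84 Ftan(cw) -0.72
t28.30 p [ 0.4461 -0.0829  0.1094] xaxis yaw 146.51 tz [ 0.003 -0.05  -0.999] F [ 3.45 -3.33 -0.5 ] M [-0.562 -0.972  0.087] op 19.2mm q7 0.34
  r 114.1mm ang 147.04  tau_z 0.192 (Mz 0.087) Frad -4.71 Ftan(cw) -0.92
t28.55 p [ 0.4507 -0.0763  0.1092] xaxis yaw 142.50 tz [-0.    -0.05  -0.999] F [ 3.78 -2.1  -0.07] M [-0.647 -0.946  0.167] op 19.4mm q7 0.29
  r 114.1mm ang 143.00  tau_z 0.099 (Mz 0.167) Frad -4.28 Ftan(cw) 0.60
```

```bash
for i in 1 2 3 4 5; do python3 -m jog '[[[-0.0005,0.006,-0.0001,0.0016,0.002,0.0523],[0,0,0,0,0,0]]]' >/dev/null;  python3 -c "
from h import *
tq()"; done
```

```text
t28.80 p [ 0.4547 -0.0713  0.1091] xaxis yaw 139.36 tz [-0.003 -0.05  -0.999] F [ 3.45 -2.17 -0.07] M [-0.59  -0.724  0.197] op 19.9mm q7 0.26
  r 114.1mm ang 139.77  tau_z 0.132 (Mz 0.197) Frad -4.04 Ftan(cw) 0.57
t29.05 p [ 0.4589 -0.0667  0.1089] xaxis yaw 136.33 tz [-0.006 -0.049 -0.999] F [ 0.9  -2.85  1.22] M [-0.541 -0.47   0.113] op 19.6mm q7 0.23
  r 114.1mm ang 136.65  tau_z 0.279 (Mz 0.113) Frad -2.61 Ftan(cw) -1.45
t29.30 p [ 0.463  -0.0626  0.1087] xaxis yaw 133.34 tz [-0.01  -0.049 -0.999] F [-1.04 -1.62  1.49] M [-0.505 -0.093  0.102] op 19.4mm q7 0.19
  r 114.0mm ang 133.75  tau_z 0.315 (Mz 0.102) Frad -0.45 Ftan(cw) -1.87
t29.55 p [ 0.4673 -0.0587  0.1086] xaxis yaw 130.35 tz [-0.013 -0.049 -0.999] F [-3.66 -1.17  2.13] M [-0.343  0.476  0.141] op 19.8mm q7 0.16
  r 114.0mm ang 130.81  tau_z 0.545 (Mz 0.141) Frad 1.51 Ftan(cw) -3.54
t29.80 p [ 0.4719 -0.055   0.1084] xaxis yaw 127.31 tz [-0.016 -0.048 -0.999] F [-5.26  0.34  3.54] M [-0.147  0.895  0.141] op 19.6mm q7 0.13
  r 113.9mm ang 127.83  tau_z 0.591 (Mz 0.141) Frad 3.49 Ftan(cw) -3.95
```

```bash
for i in 1 2; do python3 -m jog '[[[0.0003,0.003,-0.0001,0.0008,0.001,0.0262],[0,0,0,0,0,0],[0,0,0,0,0,0]]]' >/dev/null;  python3 -c "
from h import *
tq()"; done
```

```text
t30.18 p [ 0.474  -0.0533  0.1084] xaxis yaw 125.85 tz [-0.017 -0.048 -0.999] F [-5.78 -0.84  3.3 ] M [-0.291  0.877  0.294] op 19.6mm q7 0.12
  r 114.0mm ang 126.48  tau_z 0.881 (Mz 0.294) Frad 2.76 Ftan(cw) -5.15
t30.55 p [ 0.4763 -0.0516  0.1084] xaxis yaw 124.35 tz [-0.018 -0.048 -0.999] F [-5.57 -0.95  2.25] M [-0.462  0.929  0.365] op 19.3mm q7 0.10
  r 114.0mm ang 125.04  tau_z 0.948 (Mz 0.365) Frad 2.42 Ftan(cw) -5.11
```

```bash
python3 -m jog '[[[0.0002,0.003,-0.0001,0.0008,0.001,0.0262],[0,0,0,0,0,0],[0,0,0,0,0,0],[0,0,0,0,0,0]]]' >/dev/null;  python3 - <<'E'
from h import *
tq();S=snap('scene',6);np.savez('S8.npz',**S);tq()
S5=dict(np.load('S5.npz'));v=proj(S,[.5418,-.145,.115])[0]
cv2.imwrite("pics/j1.png",np.hstack([crop(S5,*v,50),crop(S,*v,50)]))
E
```

```text
t31.05 p [ 0.4787 -0.05    0.1083] xaxis yaw 122.84 tz [-0.02  -0.048 -0.999] F [-4.56 -1.95  2.8 ] M [-0.543  0.919  0.368] op 19.7mm q7 0.09
  r 114.0mm ang 123.58  tau_z 0.924 (Mz 0.368) Frad 0.90 Ftan(cw) -4.88
t31.35 p [ 0.4787 -0.05    0.1083] xaxis yaw 122.84 tz [-0.02  -0.048 -0.999] F [-5.2  -1.22  2.19] M [-0.475  0.947  0.349] op 19.6mm q7 0.09
  r 114.0mm ang 123.61  tau_z 0.920 (Mz 0.349) Frad 1.87 Ftan(cw) -5.01
```

View pics/j1.png

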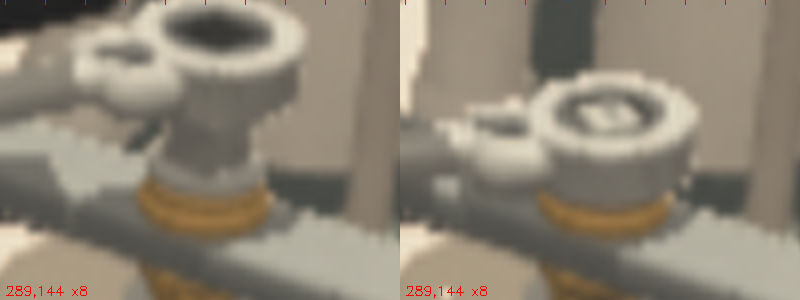

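```bash
python3 -m jog '[[[0,0.0015,-0.0001,0,0,0],[0,0,0,0,0,0],[0,0,0,0,0,0]]]' >/dev/null;  python3 -c "
from h import *
tq()"
python3 -m jog '[[[0,0.0015,-0.0001,0,0,0],[0,0,0,0,0,0],[0,0,0,0,0,0]]]' >/dev/null;  python3 -c "
from h import *
tq()"
```

```text
t31.73 p [ 0.4792 -0.0497  0.1083] xaxis yaw 122.79 tz [-0.021 -0.048 -0.999] F [-6.29 -1.26  3.64] M [-0.743  1.085  0.209] op 19.8mm q7 0.08
  r 114.1mm ang 123.31  tau_z 0.887 (Mz 0.209) Frad 2.40 Ftan(cw) -5.95
t32.10 p [ 0.4796 -0.0494  0.1083] xaxis yaw 122.74 tz [-0.023 -0.049 -0.999] F [-7.62 -2.53  4.56] M [-0.877  1.277  0.139] op 19.2mm q7 0.08
  r 114.1mm ang 123.02  tau_z 1.026 (Mz 0.139) Frad 2.03 Ftan(cw) -7.77
```

```bash
python3 -c "
from h import *
arc(-4,False)"; python3 -m jog '[[[0,-0.003,0.0002,0,0,0],[-0.0003,-0.0081,0.0003,-0.002,-0.0027,-0.0698],[-0.0003,-0.0081,0.0003,-0.002,-0.0027,-0.0698],[-0.0003,-0.0081,0.0003,-0.002,-0.0027,-0.0698],[0,0,0,0,0,0]]]' >/dev/null;  python3 -c "
from h import *
tq()"
python3 -m jog '[[[0,0,-0.002,0,0,0],[0,0,-0.002,0,0,0],[0,0,0,0,0,0]]]' >/dev/null;  python3 -c "
from h import *
tq()"
```

```text
row [-0.00028, -0.00805, 0.00038, -0.00202, -0.00319, -0.06971]
t32.73 p [ 0.4614 -0.0643  0.1087] xaxis yaw 134.77 tz [-0.006 -0.048 -0.999] F [-3.78  1.63  1.99] M [-0.01   0.479 -0.064] op 19.6mm q7 0.21
  r 113.9mm ang 134.90  tau_z 0.110 (Mz -0.064) Frad 3.82 Ftan(cw) -1.52
t33.10 p [ 0.4614 -0.0645  0.1124] xaxis yaw 134.85 tz [-0.007 -0.049 -0.999] F [-0.96 -0.94 -6.19] M [ 0.238  0.489 -0.011] op 19.8mm q7 0.22
  r 113.7mm ang 134.97  tau_z 0.142 (Mz -0.011) Frad 0.01 Ftan(cw) -1.35
```

```bash
python3 -m jog '[[[-0.0003,-0.0081,0.0003,-0.002,-0.0032,-0.0698],[-0.0001,-0.0002,-0.004,0,0,0],[-0.0001,-0.0002,-0.004,0,0,0],[0,0,0,0,0,0]]]' >/dev/null;  python3 -c "
from h import *
tq()"
python3 -m jog '[[[-0.0001,-0.0002,-0.004,0,0,0],[-0.0001,-0.0002,-0.004,0,0,0],[0,0,0,0,0,0]]]' >/dev/null;  python3 -c "
from h import *
tq()"
```

```text
t33.60 p [ 0.4561 -0.0702  0.1211] xaxis yaw 138.86 tz [-0.002 -0.049 -0.999] F [-1.2   0.67 -4.63] M [0.412 0.516 0.032] op 19.5mm q7 0.27
  r 113.8mm ang 138.87  tau_z 0.065 (Mz 0.032) Frad 1.34 Ftan(cw) -0.29
t33.98 p [ 0.4565 -0.0708  0.1292] xaxis yaw 138.86 tz [-0.001 -0.05  -0.999] F [ 0.43 -0.6  -2.98] M [ 0.171  0.118 -0.029] op 19.7mm q7 0.28
  r 113.0mm ang 138.98  tau_z -0.010 (Mz -0.029) Frad -0.72 Ftan(cw) -0.17
```

```bash
python3 -m jog '[[[-0.0004,-0.0008,-0.02,0,0,0],[-0.0008,-0.0015,-0.03,0,0,0],[-0.0008,-0.0015,-0.03,0,0,0],[0,0,0,0.0043,0.0068,0.148],[0,0,0,0.0043,0.0068,0.148],[0,0,0,0.0043,0.0068,0.148],[0,0,0,0.0043,0.0068,0.148],[0,0,0,0.0043,0.0068,0.148],[0,0,0,0,0,0]]]' >/dev/null;  python3 -c "
from h import *
to(.417,.1332,.209,96.4)"
```

```text
t35.10 p [ 0.4551 -0.071   0.2089] xaxis yaw 96.50 tz [-0.036 -0.031 -0.999] F [ 0.43  0.35 -4.67] M [0.148 0.008 0.015] op 19.7mm q7 -0.10
tool shift mm [207.1 -15.   -5. ] turn z rad 0.002
```

```bash
python3 -m jog '[[[0.0345,-0.0025,-0.0008,0,0,0],[0.0345,-0.0025,-0.0008,0,0,0],[0.0345,-0.0025,-0.0008,0,0,0],[0.0345,-0.0025,-0.0008,0,0,0],[0.0345,-0.0025,-0.0008,0,0,0],[0.0345,-0.0025,-0.0008,0.02,0,0],[0,0,0,0.02,0,0],[0,0,0,0.02,0,0],[0,0,0,0,0,0]]]' >/dev/null;  python3 - <<'E'
from h import *
to(.4009,.1323,.05,96.4);s=get_state();print(np.round(s["q"],3))
T=snap("top",6);np.savez("T9.npz",**T)
p=np.array(s["tool_pos"]);h=np.radians(96.4);c=p[:2]-.115*np.array([np.cos(h),np.sin(h)]);print("FK ring",c)
from ring import *
u=proj(T,[*c,p[2]+.01])[0];fitring(T,u,p[2]-.0085,c,"T",angs=range(-45,45,15))
E
```

```text
t36.23 p [0.4177 0.132  0.2088] xaxis yaw 96.33 tz [-0.096 -0.037 -0.995] F [ 0.66 -0.75 -4.04] M [ 0.163 -0.125 -0.028] op 19.7mm q7 -0.47
tool shift mm [  6.3  -0.7 159.5] turn z rad -0.001
[-0.276  0.548 -0.203  2.05   0.156  0.662 -0.475]
FK ring [0.43047783 0.01773261]
T [(637.4, 0, 0.4326, 0.019), (638.9, 15, 0.4328, 0.0188), (650.1, -15, 0.4323, 0.0187), (663.2, -30, 0.4327, 0.0187), (667.5, 30, 0.4325, 0.0186), (672.2, -45, 0.4326, 0.0187)] worst 672.2
```

```bash
python3 -m jog '[[[0.0016,0,0.04,0,0,0],[0.0016,0,0.04,0,0,0],[0.0016,0,0.04,0,0,0],[0.0016,0,0.03,0,0,0],[0.0003,0,0.01,0,0,0],[0,0,0,0,0,0]]]' >/dev/null;  python3 -c "
from h import *
to(.4009,.1323,.014,96.4)"
```

```text
t37.27 p [0.401  0.1341 0.0496] xaxis yaw 96.44 tz [-0.096 -0.037 -0.995] F [ 0.52 -0.62 -2.55] M [ 0.162 -0.096  0.034] op 19.4mm q7 -0.58
tool shift mm [-0.9  3.2 35.4] turn z rad 0.001
```

```bash
python3 -m jog '[[[-0.0003,0.001,0.012,0,0,0],[-0.0003,0.001,0.01,0,0,0],[-0.0003,0.001,0.008,0,0,0],[0,0,0.003,0,0,0],[0,0,0,0,0,0]]]' >/dev/null;  python3 -c "
from h import *
to(.4009,.1323,.01,96.4);print(np.round(get_state()['q'],3))"
```

```text
t37.90 p [0.4006 0.1322 0.0163] xaxis yaw 96.43 tz [-0.097 -0.037 -0.995] F [-0.64  0.44 -3.  ] M [ 0.216 -0.113  0.01 ] op 19.6mm q7 -0.58
tool shift mm [0.2 0.9 6.2] turn z rad 0.001
[-0.394  0.925 -0.048  2.206  0.269  0.12  -0.583]
```

```bash
for i in 1 2 3; do python3 -m jog '[[[0,0.0003,0.002,0,0,0],[0,0,0,0,0,0]]]' >/dev/null;  python3 -c "
from h import *
st()"; done
```

```text
t38.15 p [0.4009 0.1322 0.0145] xaxis yaw 96.43 tz [-0.096 -0.037 -0.995] F [ 0.05 -0.77 -3.33] M [ 0.156 -0.1   -0.012] op 19.7mm q7 -0.58
t38.40 p [0.4011 0.1322 0.0125] xaxis yaw 96.42 tz [-0.096 -0.037 -0.995] F [ 0.13  0.73 -2.05] M [ 0.21  -0.079  0.044] op 19.9mm q7 -0.58
t38.65 p [0.401  0.1318 0.011 ] xaxis yaw 96.42 tz [-0.096 -0.037 -0.995] F [-0.1  -1.6   7.02] M [0.096 0.076 0.057] op 19.4mm q7 -0.58
```

```bash
python3 -m jog '[[[0,0,0,0,0,0],[0,0,0,0,0,0],[0,0,0,0,0,0],[0,0,0,0,0,0],[0,0,0,0,0,0],[0,0,0,0,0,0]]]' 0.038 >/dev/null;  python3 -c "
from h import *
st()"
python3 -m jog '[[[0,0,-0.01,0,0,0],[0,0,-0.02,0,0,0],[0,0,-0.03,0,0,0],[0,0,-0.04,0,0,0],[0,0,-0.04,-0.02,0,0],[0,0,-0.04,-0.04,0,0],[0.05,0,0,-0.03,0.03,0],[0.05,0,0,0,0,0],[0.05,0,0,0,0,0],[0.05,0,0,0,0,0],[0,0,0,0,0,0]]]' >/dev/null;  python3 - <<'E'
from h import *
st()
T=snap("top",4);S=snap("scene",4)
u=proj(S,[.54,-.145,.10])[0]
cv2.imwrite("pics/k1.png",np.vstack([np.hstack([crop(T,197,198,100),crop(S,195,205,100)]),np.hstack([crop(T,286,140,100),crop(S,*u,70)])]))
E
```

```text
t39.40 p [0.4011 0.1321 0.0104] xaxis yaw 96.43 tz [-0.096 -0.037 -0.995] F [-0.11  0.11  0.16] M [-0.024 -0.014  0.004] op 37.7mm q7 -0.58
t40.77 p [0.3937 0.3423 0.1896] xaxis yaw 96.78 tz [-0.01   0.007 -1.   ] F [ 0.   -1.    0.52] M [-0.128  0.058  0.018] op 37.9mm q7 -0.82
```

View pics/k1.png

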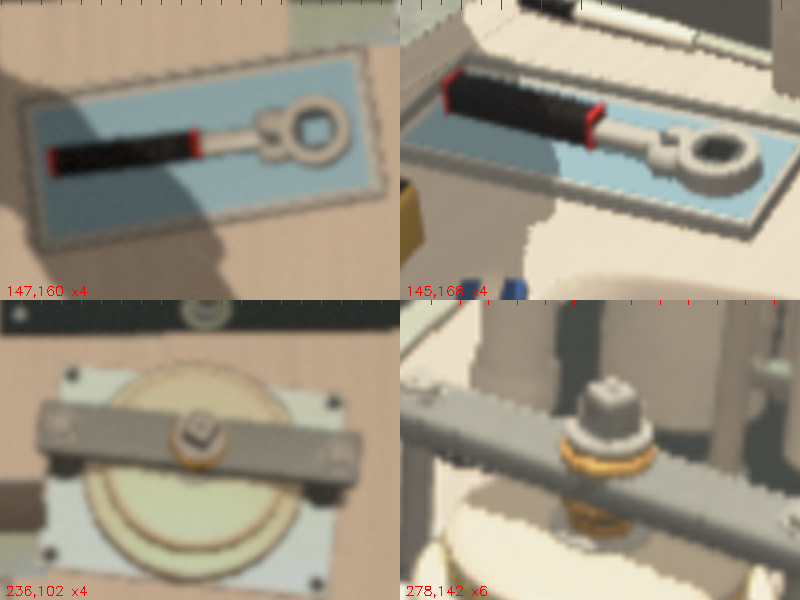

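The spanner lies flat in its tray, ring at about (318,130) in the top crop, and the lid and bridge haven't moved. As a numeric check, a seated screw should put the head yaw at about -32° (mod 90).

Run:
```python
from fit import *
T=snap("top",8);S=snap("scene",8);st()
T0,S0=dict(np.load("T0.npz")),dict(np.load("S0.npz"))
for tag,d,z,u0,v0,c in(("T",T,.108,274,124,[.5415,-.1446]),("S",S,.108,302,149,[.5454,-.145]),("T0",T0,.1115,274,124,[.5415,-.1446]),("S0",S0,.1115,302,148,[.5454,-.145])):
    im,M=patch(d,u0,v0,25,25);c=np.array(c);r=[]
    for a in range(-60,30,3):
        def hc(p):
            m,h=headmasks(d,M,im.shape[:2],p[0],p[1],z,np.radians(a));hb=h>0
            A=np.stack([cv2.GaussianBlur(q.astype(np.float32),(0,0),K*.5)[hb][::5] for q in m],1);A=np.hstack([A,1-A.sum(1,keepdims=True)]);y=im[hb][::5]
            return np.mean((A@np.linalg.lstsq(A,y,rcond=None)[0]-y)**2)
        f=minimize(hc,c,method="Nelder-Mead",options=dict(initial_simplex=[c,c+[.002,0],c+[0,.002]],maxfev=40));r.append((round(float(f.fun),1),a,*f.x.round(4).tolist()))
    print(tag,sorted(r)[:5],max(r)[0])
```

```text
t41.98 p [0.3953 0.3374 0.1888] xaxis yaw 96.39 tz [-0.01   0.003 -1.   ] F [-0.93 -0.19 -0.26] M [-0.079  0.055 -0.025] op 37.7mm q7 -0.82
T [(174.9, -33, 0.5418, -0.1453), (175.1, -30, 0.5414, -0.1452), (175.2, -36, 0.5414, -0.145), (178.0, -39, 0.5417, -0.1453), (178.6, -27, 0.5418, -0.1453)] 223.3
S [(284.0, -27, 0.5451, -0.1448), (284.1, -30, 0.545, -0.145), (286.0, -36, 0.5446, -0.1451), (286.1, -24, 0.5447, -0.1455), (289.2, -21, 0.5447, -0.1455)] 430.8
T0 [(144.5, -21, 0.5414, -0.1452), (145.6, -24, 0.5413, -0.1452), (145.6, -18, 0.5411, -0.1452), (146.9, -15, 0.5411, -0.1452), (148.8, -27, 0.5414, -0.1455)] 188.9
S0 [(206.6, -15, 0.5446, -0.1455), (206.7, -12, 0.5448, -0.1452), (208.9, -9, 0.5449, -0.1453), (210.1, -18, 0.5447, -0.1455), (211.4, -21, 0.5446, -0.1455)] 348.0
```

The fits give about -31°, which matches a seated screw. Handing in.

```bash
python3 -c "
from plant import *
print(finish_job())"
```

```text
the job is handed in; nothing more can be done
None
```

I clamped the lid shut and handed the job in at about 42 s, but `finish_job()` returned no verdict: the screw is seated (head-yaw fit agrees), the wrist force reading put the final torque at about 1.0 N m, and the spanner lies flat and released in its tray; early on, a finger pressed the grip with about 37 N in a misjudged first descent, before I regrasped it.

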